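# Secure the work and draw the index plunger

### The arm

A 6-joint arm with a two-finger parallel gripper is mounted at the origin on the work surface. World frame = base frame: x ahead of the robot, y to its left, z up, the work surface at z = 0. Lengths are in m, angles in rad, forces in N, time in s.
With the tool pointing down it reaches from about 0.35 to 0.8 m from the base axis. Payload 7.3 kg.
Tool frame: the origin (TCP) lies at the centre of the arm's flange, where the gripper is bolted on; the fingertips stand arm.tcp_to_tips ahead of it and the grasp point (between the pads) lies 155 mm ahead of it (arm.tcp_to_tips is the distance from the TCP to the fingertips, in m); z points along the fingers, y is the line along which they close (so a half turn about z gives the same grasp; the last joint's range is limited). The gripper opens to 85 mm and grips with 20 to 120 N. Pads are 22 mm wide; open, the fingers measure 114 mm over their backs; the gripper's body (76 mm by 85 mm) begins 54 mm behind the grasp point. The pads swing forward as they close: fully open they stand 13 mm farther back than shut.
Start: joints at [-1.281, 0.342, 1.524, -0, 1.275, -0.146], TCP at [0.222, -0.476, 0.405] pointing down, gripper open.
Joint ranges: [-2.53, 2.53], [-0.77, 2.02], [0.04, 2.7], [-1, 4.14], [0.28, 2.66], [-3.11, 3.11]. Speed limits (rad/s): [2.57, 2.57, 3.14, 3.14, 3.14, 3.14].

### API

Orientations are given as a unit quaternion [w, x, y, z].
In Python, from station import arm, status, imaging, order, models gives the robot as it stands. The module is installed in compiled form; this text tells all that it offers. Calls block until the motion is done:
- arm.move_pose(position, orientation): joint-space move of the TCP to a pose.
- arm.move_linear(position, frame=None, vel=0.15, stop_force=None): straight line of the TCP; frame=None keeps the orientation; vel is the mean speed in m/s. With stop_force (N) it stops when the force on the tool has changed by that much, and returns True; else False.
- arm.move_j(angles): joint-space move.
- arm.command_gripper(opening, grasp_force=None): opening from 0.0 (shut) to 1.0 (fully open); grasp_force is the grip in N (None keeps the last); returns when the fingers have stopped.
- arm.sleep(seconds).
- arm.inverse_kinematics(position, orientation): joint angles nearest the present ones, or None.
- status.get_obs(): the state.
- imaging.capture(name): name is "scene" or "top" or "wrist"; returns a dict with "pixels" (400x640x3 uint8, blue, green, red), "range_z" (400x640 float32, m along the optical axis (not along the pixel's ray), 0 where there is no reading), "vfov" (degrees; the focal length in pixels is half the picture's height over the tangent of half this angle, whatever the lens; pixels are square), "cx", "cy" (the principal point, pixels), "xyz" and "rotation" of the camera in the world; the wrist camera has in their place "mount" (4x4, takes a point from camera to tool coordinates, whose origin is the TCP and whose axes are the flange's). Camera axes: x right, y down, z forward; pixel columns grow to the right and rows downward; lengths in m; the calibration is good to about 2 mm. The wrist camera is an equidistant fisheye: a pixel r from the principal point sees the ray r / f radians off the axis. A picture is of the moment at which its call begins: read the wrist's pose just before it.
A pose or a line that the arm cannot do raises arm.IKError and nothing moves.
- order.hand_in(): hands the job in; it is judged then, once.
Trained networks look in a picture, given as the dict that the camera call returned (one of the last four; its "shot" number tells which), for a name from the list of things; names that differ only in an ending like _2 or _b are one class to them, and where a whole thing is asked for, a point or a joint stands for the part that bears it (a point fixed in the world has none). Each returns a list of dicts, best first, with "score" (0 to 1); they miss things now and then, are a little off and sometimes report something else, mostly with a low value. They report only what shows in the picture. A call takes as long as a camera call.
- models.trace(picture, thing): "pixels" (400x640 bool, what is visible of it) and "bbox" ([left, top, right, bottom] in pixels, round what is visible of it).
- models.place_of(picture, thing): "pixel" ([column, row] in pixels: a listed point, or the origin of a listed thing).
The state is a dict: "time_s": time; "joint_pos": joint angles; "joint_velocities": joint speeds; "tau": joint torques, N m; "eef_pos": TCP position; "tool_rot": TCP orientation; "contact_force": force on the tool from outside, world axes, zero at the start; "ft_torque": the same for the moment, N m; "finger_gap": opening from 0.0 (shut) to 1.0 (fully open); "grip_force": force on a finger pad.
Only numpy, scipy, OpenCV 4.12 (cv2) and the standard library are available. Lean on these libraries where they do the work, as an engineer would, in place of code of your own. Each camera call takes 0.05 s, during which the arm holds its last target. There are 200 camera calls.

### The job

The watch case back on the engraving index table is ready to be turned to its next station. First turn the turnbutton clockwise to its stop, square across the tongue of the clamp frame, so that the frame is locked down; then take the black knob of the index plunger, pull it straight up all the way and keep holding it there, pin clear of its hole, so that I can turn the table by hand. Finish while still holding the knob up; do not turn the table yourself, and leave the other things on the bench where they are.

Things in the scene. Friction and masses are not known exactly. Their poses are not given: they have to be found in the camera images.
- index_table: Engraving index table, fixed to the bench: grey base 170 x 215 x 18 mm, aluminium turntable 156 mm across, top 44 mm up, twelve index holes. Origin on the turntable's axis at bench height, z up. At +y a pillar carries an arm (32 mm wide in x, y 48 to 116 mm, top 70 mm up) over the rim, the plunger upright in it at x 0, y 66 mm. The turnbutton's pivot is at x 0, y -52 mm; the work lies between.
- turntable (a joint): Angle of the turntable about its upright axis (rad), 0 at the start, positive anticlockwise seen from above. The seated pin locks it but for slight play; with the pin drawn it turns against light friction (0.12 N m). It is to stay at 0.
- clamp_frame (a joint): Angle of the clamp frame (rad): 0 folded down on the work, as it starts; grows as it swings up about its hinge along x on the nest's +y side. Dark steel frame 60 x 55 mm, 5 mm thick, top 61 mm above the bench, with a 24 mm wide tongue reaching to y -40 mm of the index table. Only its weight keeps it down until the turnbutton lies over the tongue.
- turnbutton (a joint): Angle of the turnbutton (rad), growing clockwise seen from above. At 0 (open) the bar lies along the index table's x axis, beside the tongue; at 1.571 it meets its stop, the bar along the table's y axis with one half over the tongue: secured. Starts between 0 and 0.35; friction about 0.06 N m; stays where left.
- turnbutton_grip (a point): Thumb rib of the turnbutton, on the pivot axis, 76 mm above the bench. The turnbutton is a steel bar 44 x 12 x 5 mm (62 to 67 mm above the bench) pivoted at its middle, with an upright rib along it 30 mm long, 10 mm wide, from 67 to 84 mm above the bench. The point turns with it: x along the bar and rib, z up.
- plunger (a joint): How far the index plunger is drawn up (m): 0 seated, its 8 mm pin 9 mm deep in the turntable's hole; 0.014 fully up against its stop, the pin's tip 5 mm clear above the turntable. A spring pushes it down with 7 N seated, 14 N fully drawn; it has no lock and snaps back if let go.
- knob_grip (a point): Centre of the head of the plunger's black knob, half-way up: 111 mm above the bench when seated. The round head is 30 mm across and 18 mm tall (102 to 120 mm); under it a 21 mm wide skirt 7 mm tall, then the fixed 18 mm threaded sleeve, 24 mm tall, with a 25 mm locknut 8 mm tall at its foot on the arm. Moves straight up when pulled.
- watch_box: A bystander, not to be disturbed: white cardboard watch box 85 x 85 x 52 mm with a steel wrist watch on top, 104 mm tall in all, loose. Origin under its centre.
- blower: A bystander, not to be disturbed: blue dust-blower bulb standing upright, 58 mm across and 105 mm tall, loose. Origin under its centre.
- screwdriver: A bystander, not to be disturbed: screwdriver 130 mm long lying flat, loose. Origin under its middle, x along it.
- loupe: A bystander, not to be disturbed: black eye loupe standing on its wide end, 36 mm across and 28 mm tall, loose. Origin under its centre.

How it is judged:
By the outcome, as a careful person would: the job done as asked, in the order asked, and still so for the second after the job is handed in, while the arm keeps its last pose, push and grip.
It also fails if it takes over 42 s, if anything falls off the work surface, if the arm or the gripper's body presses on something with over 40 N, if the wrist force passes 120 N, or if a joint passes its speed limit or range.

## Working session

There is one attempt and no reset: what is moved stays moved. The work goes in short steps, each a Python script; the robot and the scene stay as the last script left them, time stands still between calls to the robot, and variables do not carry over. Pictures are saved under pics/ and viewed, at most 10 in all, crops included, and the job is handed in when it is done.

```bash
mkdir -p pics
cat > h.py <<'E'
import numpy as np, cv2
from station import arm, status, imaging, order, models
from scipy.spatial.transform import Rotation as R
def rot(r):
    r=np.array(r,float)
    if r.shape==(3,3): return r
    return R.from_quat([r[1],r[2],r[3],r[0]]).as_matrix()
def cloud(p):
    f=200/np.tan(np.radians(p['vfov'])/2); z=p['range_z']
    v,u=np.mgrid[0:400,0:640]
    c=np.stack([(u-p['cx'])/f*z,(v-p['cy'])/f*z,z],-1)
    return c@rot(p['rotation']).T+np.array(p['xyz'])
def ray_at(p,px,h):
    f=200/np.tan(np.radians(p['vfov'])/2)
    d=rot(p['rotation'])@np.array([(px[0]-p['cx'])/f,(px[1]-p['cy'])/f,1]); o=np.array(p['xyz'])
    return o+d*(h-o[2])/d[2]
E
python3 - <<'E'
from h import *
np.set_printoptions(precision=4,suppress=True)
print(arm.tcp_to_tips, status.get_obs())
for n in ("top","scene"):
    p=imaging.capture(n); cv2.imwrite(f'pics/{n}.png',p['pixels']); print(n,p['vfov'],p['xyz'],p['rotation'])
    for t,h in (("index_table",0),("turnbutton_grip",.076),("knob_grip",.111),("watch_box",0),("blower",0),("screwdriver",0),("loupe",0)):
        for r in models.place_of(p,t)[:2]: print(t,r['score'],r['pixel'],ray_at(p,r['pixel'],h))
E
```

```text
0.1734 {'time_s': 0.0, 'joint_pos': array([-1.281 ,  0.3427,  1.525 , -0.    ,  1.2754, -0.146 ]), 'joint_velocities': array([ 0.0004, -0.    , -0.0003, -0.0017, -0.0001,  0.0015]), 'tau': array([ -0.0005, -43.3683, -24.6015,  -0.    ,   0.0079,   0.    ]), 'eef_pos': array([ 0.2216, -0.4758,  0.404 ]), 'tool_rot': array([-0.0008,  0.9764,  0.2162, -0.0001]), 'contact_force': array([-0.855 ,  0.3433,  0.1665]), 'ft_torque': array([ 0.0006, -0.031 ,  0.053 ]), 'grip_force': 0.0, 'finger_gap': 1.0046784196414713}
top 51.777417782821345 [0.4463 0.0951 1.1645] [-0.0421  0.7147 -0.6951  0.0659]
index_table 0.66 [339.6, 230.6] [0.517  0.0072 0.    ]
turnbutton_grip 0.6 [356.0, 219.6] [ 0.5427 -0.0301  0.076 ]
knob_grip 0.67 [318.6, 239.4] [0.4865 0.0686 0.111 ]
knob_grip 0.55 [391.6, 192.0] [ 0.6142 -0.1182  0.111 ]
watch_box 0.94 [269.8, 188.7] [0.6307 0.2088 0.    ]
blower 0.61 [258.0, 273.7] [0.3922 0.2306 0.    ]
screwdriver 0.54 [328.4, 162.3] [0.7132 0.0434 0.    ]
loupe 0.54 [390.8, 191.8] [ 0.6324 -0.1383  0.    ]
scene 57.926629561885164 [ 1.0144 -0.0886  0.7526] [-0.2543  0.8026  0.5144 -0.1631]
index_table 0.87 [284.2, 215.1] [0.5225 0.0201 0.    ]
turnbutton_grip 0.54 [263.1, 212.6] [ 0.546  -0.0316  0.076 ]
knob_grip 0.7 [294.2, 171.8] [0.4927 0.0675 0.111 ]
watch_box 0.81 [371.0, 220.2] [0.6258 0.209  0.    ]
blower 0.85 [337.4, 152.2] [0.3863 0.2321 0.    ]
screwdriver 0.59 [325.8, 273.7] [0.7081 0.0489 0.    ]
loupe 0.52 [232.2, 279.6] [ 0.6343 -0.1453  0.    ]
```

View pics/top.png

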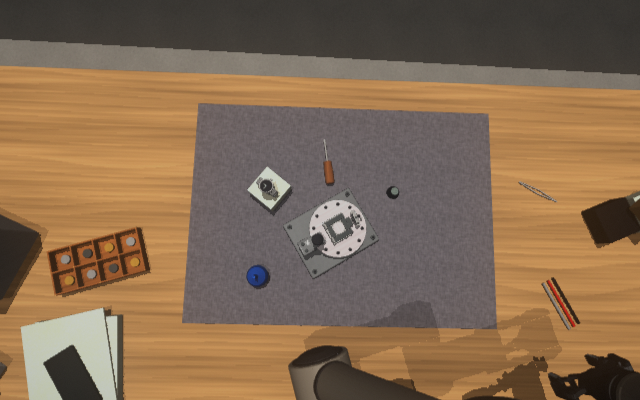

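View pics/scene.png

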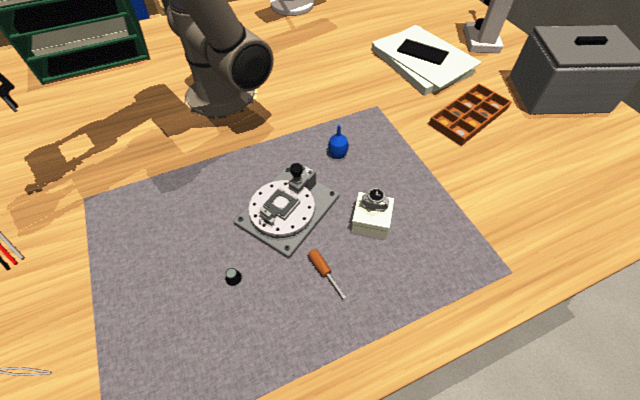

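The table lies near (0.52, 0.01), turned about 29°. The rib is around pixel (356,219) and the knob around (319,239) in the top view. Next I'll take a wrist close-up to refine these.

```bash
cat >> h.py <<'E'
np.set_printoptions(precision=4,suppress=True)
def down(yaw):  # tool z down, closing axis y at world angle yaw
    y=np.array([np.cos(yaw),np.sin(yaw),0]); z=np.array([0,0,-1.]); x=np.cross(y,z)
    q=R.from_matrix(np.stack([x,y,z],1)).as_quat(); return [q[3],q[0],q[1],q[2]]
def wshot(name):
    o=status.get_obs(); p=imaging.capture("wrist"); T=np.eye(4); T[:3,:3]=rot(o['tool_rot']); T[:3,3]=o['eef_pos']
    p['T']=T@np.array(p['mount']); p['f']=200/np.tan(np.radians(p['vfov'])/2)
    if name: cv2.imwrite('pics/'+name,p['pixels'])
    return p
def wdir(p,u,v):
    a=(np.asarray(u,float)-p['cx']);b=(np.asarray(v,float)-p['cy']); r=np.hypot(a,b)+1e-9; t=r/p['f']
    return np.stack([np.sin(t)*a/r,np.sin(t)*b/r,np.cos(t)],-1)
def wray(p,px,h):
    d=p['T'][:3,:3]@wdir(p,*px); o=p['T'][:3,3]; return o+d*(h-o[2])/d[2]
def wcloud(p):
    v,u=np.mgrid[0:400,0:640]; d=wdir(p,u,v); c=d/np.maximum(d[...,2:],.05)*p['range_z'][...,None]
    return c@p['T'][:3,:3].T+p['T'][:3,3]
E
python3 - <<'E'
from h import *
yaw=np.radians(29)
for k in (90,-90):
    for d in (0,-90):
        print(k,d,arm.inverse_kinematics([.54,-.03,.3],down(yaw+np.radians(k+d))))
best=min((k for k in (90,-90)),key=lambda k:abs(arm.inverse_kinematics([.52,0,.4],down(yaw+np.radians(k)))[5]))
print(best)
arm.move_pose([.52,0,.38],down(yaw+np.radians(best)))
p=wshot('w1.png'); print(p['vfov'],p['mount'])
for t,h in (("index_table",0),("turnbutton_grip",.076),("knob_grip",.111)):
    for r in models.place_of(p,t)[:2]: print(t,r['score'],r['pixel'],wray(p,r['pixel'],h))
c=wcloud(p); ok=p['range_z']>0
def fit(lo,hi,xy,rad):
    m=ok&(c[...,2]>lo)&(c[...,2]<hi)&(np.hypot(c[...,0]-xy[0],c[...,1]-xy[1])<rad)
    q=c[m]; rect=cv2.minAreaRect(q[:,:2].astype(np.float32)*1000)
    print(len(q),q.mean(0),rect)
fit(.078,.092,(.545,-.031),.03)
fit(.112,.128,(.489,.068),.03)
print(status.get_obs()['time_s'])
cv2.imwrite('pics/w1b.png',p['pixels'])
E
```

```text
90 0 [-0.1972  0.476   1.6272 -0.      1.0384 -2.2742]
90 -90 [-0.1972  0.476   1.6272 -0.      1.0384 -0.7034]
-90 0 [-0.1972  0.476   1.6272 -0.      1.0384  0.8674]
-90 -90 [-0.1972  0.476   1.6272 -0.      1.0384  2.4382]
-90
65.70646984690485 [[-0.0005 -0.9541 -0.2996  0.0771]
 [ 1.     -0.0006  0.      0.    ]
 [-0.0002 -0.2996  0.9541  0.0314]
 [ 0.      0.      0.      1.    ]]
index_table 0.86 [308.8, 170.3] [0.5218 0.0165 0.    ]
turnbutton_grip 0.64 [363.2, 183.9] [ 0.5491 -0.0283  0.076 ]
knob_grip 0.85 [222.4, 197.4] [0.4889 0.0753 0.111 ]
394 [ 0.5512 -0.0258  0.0831] ((550.8663940429688, -26.16587257385254), (30.34050750732422, 10.206938743591309), 25.672868728637695)
1002 [0.4911 0.073  0.1188] ((489.862060546875, 73.3570327758789), (28.701519012451172, 29.201173782348633), 87.32628631591797)
3.025
```

View pics/w1.png

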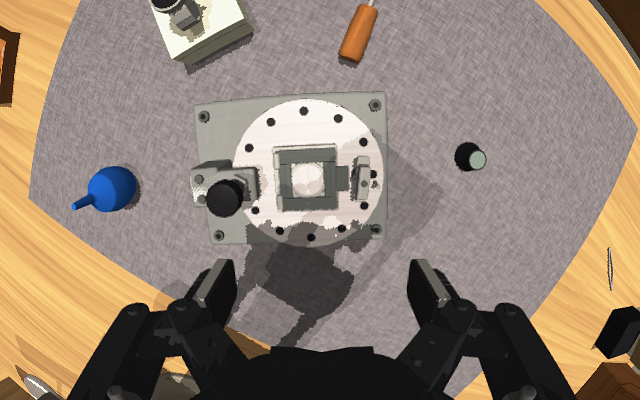

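The wrist picture shows the rib at (363,184) and the knob at (222,197). The bar is slightly off the table's x axis. I'll move over the rib, measure it again closer up, and fit everything from there.

Run:
```python
from h import *
a=np.radians(25.7); k=down(a-np.pi/2)
arm.command_gripper(0.45)
arm.move_pose([.5508,-.0262,.31],k)
def meas(p,c):
    ok=p['range_z']>0
    out=[]
    for lo,hi,xy in ((.077,.093,(.5508,-.0262)),(.112,.128,(.490,.0733))):
        m=ok&(c[...,2]>lo)&(c[...,2]<hi)&(np.hypot(c[...,0]-xy[0],c[...,1]-xy[1])<.026)
        q=c[m]
        if len(q)>4: print(len(q),np.median(q,0),cv2.minAreaRect(q[:,:2].astype(np.float32)*1000))
p=wshot('w2.png'); meas(p,wcloud(p))
for t,h in (("turnbutton_grip",.076),("knob_grip",.111),("index_table",0)):
    for r in models.place_of(p,t)[:1]: print(t,r['score'],r['pixel'],wray(p,r['pixel'],h))
p=imaging.capture('scene'); meas(p,cloud(p))
o=status.get_obs(); print(o['eef_pos'],o['joint_pos'],o['finger_gap'],o['time_s'])
```

```text
592 [ 0.5525 -0.0258  0.0833] ((551.17822265625, -26.28917694091797), (29.573833465576172, 9.03260326385498), 26.0615177154541)
1303 [0.4929 0.0721 0.1191] ((489.6583251953125, 73.31822204589844), (29.917957305908203, 29.10704803466797), 6.732501029968262)
turnbutton_grip 0.82 [325.1, 224.9] [ 0.5507 -0.0286  0.076 ]
knob_grip 0.94 [145.9, 256.0] [0.4878 0.077  0.111 ]
69 [ 0.5523 -0.0266  0.0852] ((551.23291015625, -26.576074600219727), (30.886302947998047, 10.025413513183594), 25.426048278808594)
128 [0.4933 0.0729 0.1215] ((490.1248779296875, 74.00528717041016), (28.418663024902344, 28.079727172851562), 21.218399047851562)
[ 0.5508 -0.0257  0.3119] [-0.1856  0.4784  1.5845  0.0001  1.0758  0.9357] 0.4483239197319743 4.2167
```

View pics/w2.png

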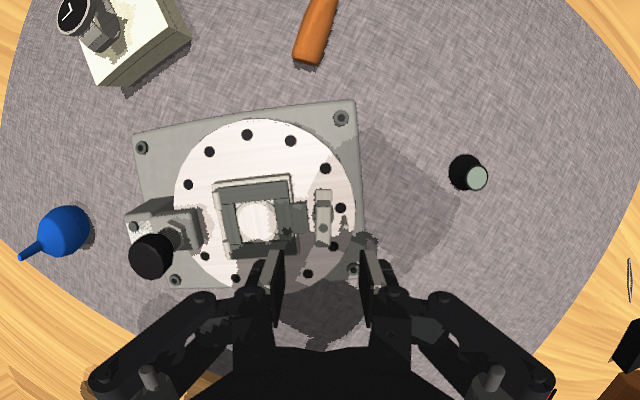

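The rib fit agrees in the wrist and scene clouds: (0.551, -0.0264) at 26°. The fingers straddle the rib (325,218). Descend and grip it gently.

Run:
```python
from h import *
k=down(np.radians(26)-np.pi/2)
arm.move_linear([.5511,-.0264,.262],k,vel=.08)
print(arm.move_linear([.5511,-.0264,.243],k,vel=.04,stop_force=8))
o=status.get_obs(); print(o['eef_pos'],o['contact_force'])
arm.command_gripper(0.0,25)
o=status.get_obs(); print(o['eef_pos'],o['contact_force'],o['ft_torque'],o['grip_force'],o['finger_gap'],o['joint_pos'],o['time_s'])
p=wshot('w3.png')
```

```text
False
[ 0.5511 -0.0264  0.2429] [-0.2393  0.4397  0.1461]
[ 0.5512 -0.0264  0.2433] [-0.0622 -1.1787  2.3173] [-0.0372  0.0447 -0.065 ] 28.485572040081024 0.10953241894249749 [-0.1868  0.5673  1.6522 -0.      0.9214  0.9303] 5.95
```

View pics/w3.png

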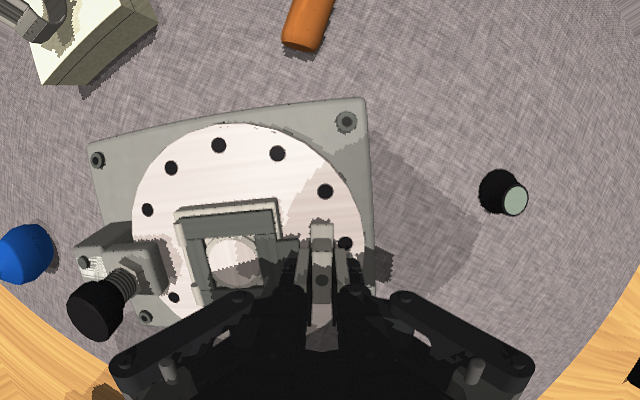

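The gap reads about 9.5 mm, so the rib is held between the pads at (320,270). Now I'll turn it clockwise in steps and watch the torque for the stop.

Run:
```python
from h import *
q0=np.array(status.get_obs()['joint_pos']); 
def go(d):
    q=q0.copy(); q[5]+=d; arm.move_j(q); arm.sleep(.1); o=status.get_obs()
    print(d.__round__(3),round(o['joint_pos'][5]-q0[5],4),o['contact_force'],o['ft_torque'],o['finger_gap'],o['tau'][5]); return o
go(.7);go(1.3)
for d in np.arange(1.40,1.58,.02):
    o=go(d)
    if abs(o['ft_torque'][2])>.4: break
print(o['eef_pos'],o['time_s']); wshot('w4.png')
```

```text
0.7 0.6984 [ 1.7851 -4.9852 -0.897 ] [-0.857  -0.1888 -0.0413] 0.10715757282584405 -0.0308381044305861
1.3 1.2993 [ 1.4479 -6.0515 -0.8103] [-0.9795 -0.2381 -0.0942] 0.10838082106265988 -0.014361249923240393
1.4 1.3994 [ 2.4786 -6.1277 -1.3668] [-0.9393 -0.3427 -0.0975] 0.10875091257714288 -0.04343635286204517
1.42 1.4194 [ 1.047  -5.1404 -1.6431] [-0.9863 -0.3323 -0.0768] 0.1112619746348157 -0.04187555518001318
1.44 1.4394 [ 0.7545 -5.1258 -1.5576] [-0.9329 -0.3646 -0.0214] 0.10537526693945594 -0.041300528682768345
1.46 1.4591 [ 2.3413 -6.1024 -1.4027] [-1.0527 -0.2512  0.1107] 0.10393195217239348 0.1412820490077138
1.48 1.4788 [-0.6622 -7.8178  0.4831] [-1.2554  0.0514  0.346 ] 0.11293930919625315 0.29425347223877907
1.5 1.4986 [ -1.8946 -10.338    1.9442] [-1.5447  0.3542  0.427 ] 0.10522762853294321 0.4346837382763624
[ 0.5509 -0.0274  0.2433] 9.6333
```

View pics/w4.png

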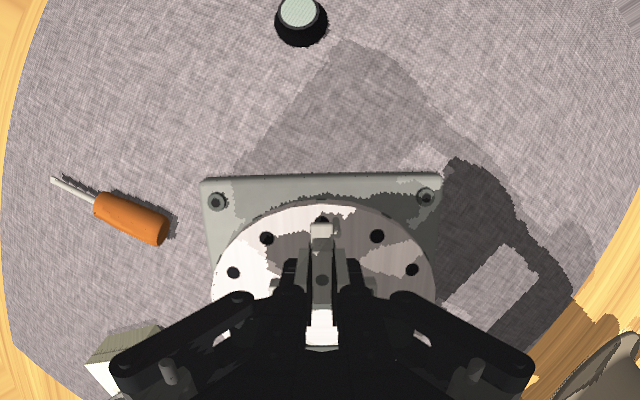

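Torque flips and rises from about 1.46 rad of turn, so the button is on its stop, with the bar along the table's y axis at (320,285). Next: ease off, release, lift, go to the knob and grip it.

Run:
```python
from h import *
q=np.array(status.get_obs()['joint_pos']); q[5]-=.025; arm.move_j(q)
arm.command_gripper(0.35); 
e=np.array(status.get_obs()['eef_pos']); arm.move_linear([.5511,-.0264,.325],vel=.12)
arm.command_gripper(0.6)
k=down(np.radians(32-180))
arm.move_linear([.490,.0735,.325],k,vel=.15)
p=wshot('w5.png'); c=wcloud(p); ok=p['range_z']>0
for lo,hi,xy,r in ((.077,.093,(.5508,-.0262),.026),(.112,.128,(.490,.0735),.024)):
    m=ok&(c[...,2]>lo)&(c[...,2]<hi)&(np.hypot(c[...,0]-xy[0],c[...,1]-xy[1])<r); q=c[m]
    if len(q)>4: print(len(q),cv2.minAreaRect(q[:,:2].astype(np.float32)*1000))
print(arm.move_linear([.490,.0735,.264],k,vel=.06,stop_force=6))
arm.command_gripper(0.0,70)
o=status.get_obs(); print(o['eef_pos'],o['contact_force'],o['ft_torque'],o['grip_force'],o['finger_gap'],o['joint_pos'],o['time_s'])
```

```text
608 ((550.3412475585938, -26.96368408203125), (9.448222160339355, 29.949254989624023), 30.478147506713867)
1706 ((489.6427917480469, 73.37073516845703), (29.39869499206543, 29.08176612854004), 81.41344451904297)
False
[0.4894 0.0731 0.2648] [-4.9283 -3.817   8.6237] [-0.6247  0.8771  0.0448] 68.26066374778748 0.33044826249057074 [-0.0064  0.4529  1.7917 -0.0016  0.8984  2.5771] 13.925
```

View pics/w5.png

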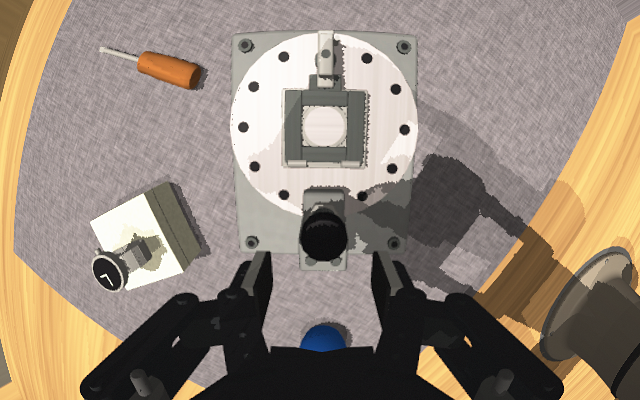

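The bar now lies along the table's y axis over the tongue (325,60), and the knob is gripped (gap about 28 mm). I'll pull up in steps, watching the force.

Run:
```python
from h import *
e=np.array([.490,.0735]); z0=status.get_obs()['eef_pos'][2]
for d in (.004,.008,.011,.012,.013,.014,.015,.016,.017):
    arm.move_linear([.4896,.0733,z0+d],vel=.03); arm.sleep(.1)
    o=status.get_obs(); print(d,o['eef_pos']-[0,0,z0],o['contact_force'],o['ft_torque'],o['finger_gap'],o['grip_force'])
    if o['contact_force'][2]<-25: break
print(o['time_s']); p=wshot('w6.png')
p=imaging.capture('scene'); cv2.imwrite('pics/s6.png',cv2.resize(p['pixels'][100:300,180:420],(720,600),interpolation=cv2.INTER_CUBIC))
```

```text
0.004 [0.4893 0.073  0.0033] [-0.0526 -5.0591 -8.5029] [-0.8747  0.0843  0.0697] 0.3267908256561978 69.51300501823425
0.008 [0.4893 0.073  0.0073] [ -0.1074  -5.7888 -11.7131] [-0.9112  0.0517  0.1256] 0.32349088077223226 69.61734652519226
0.011 [0.4894 0.073  0.0101] [  0.6154  -4.8379 -12.7872] [-0.8394 -0.0906 -0.0099] 0.3271773413654549 69.73673343658447
0.012 [0.4894 0.073  0.011 ] [  1.1284  -5.4439 -12.8649] [-0.8694 -0.0862  0.0372] 0.3301975513437647 69.7621500492096
0.013 [0.4894 0.073  0.0119] [  0.6759  -4.9013 -12.4297] [-0.8336 -0.0845  0.0883] 0.32525228711472837 69.77502107620239
0.014 [0.4894 0.073  0.0129] [  1.7554  -4.8402 -14.1364] [-0.8415 -0.1541  0.0557] 0.32946743652625327 69.79983687400818
0.015 [0.4894 0.073  0.0139] [  0.8753  -5.0412 -14.6606] [-0.8933 -0.173   0.0514] 0.3301791799245469 69.83309268951416
0.016 [0.4894 0.073  0.0142] [  3.1759  -4.7932 -20.4423] [-0.8476 -0.5691  0.0316] 0.33047299268856795 72.0115578174591
0.017 [0.4895 0.073  0.0143] [  5.425   -4.1129 -27.4152] [-0.7646 -0.9555  0.0512] 0.32715250392408673 72.28850841522217
17.1667
```

View pics/s6.png

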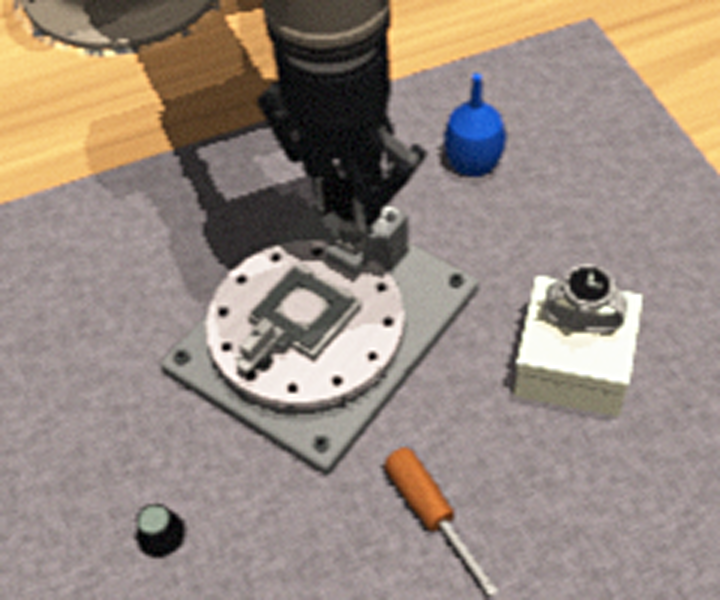

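View pics/w6.png

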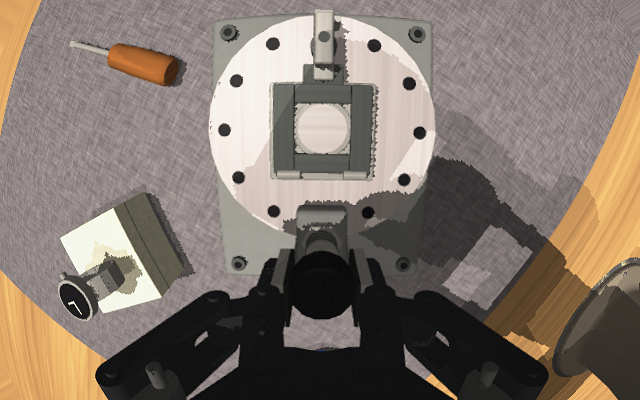

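The plunger is against its stop: 14.2 mm of travel and a sharp force rise from 14.7 to 27 N, with no slip. The wrist view shows the knob held at (322,285), the turnbutton over the tongue at (323,45), and the bystanders and turntable unmoved. Handing in.

```bash
python3 -c "
from h import *
print(order.hand_in()); o=status.get_obs(); print(o['time_s'],o['contact_force'],o['eef_pos'])"
```

```text
the job is handed in; nothing more can be done
None
the job is handed in; nothing more can be done
```

The turnbutton is turned to its stop across the tongue, locking the frame, and the index plunger knob is being held fully up against its stop; the job was handed in at about 17 s of the 42 s allowed.

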